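# Hang the spare flap disc beside the one on the hook

### The job

Take the spare flap disc out of its wooden cradle and hang it by its bore on the hook that already has a flap disc on it (not on the bare hook), inside the upturned tip. Leave the first disc hanging where it is, don't drop the spare or set it down on the bench, and leave the other things on the bench where they are.

Things in the scene. Friction and masses are not known exactly. Their poses are not given: they have to be found in the camera images.
- spare_disc: black flap disc, brown flaps on its +x face: 115 mm diameter, 10 mm thick, 22 mm bore, 0.08 to 0.15 kg. Origin at its centre, mid-thickness; x is the disc's axis. It starts standing on edge in the cradle, loose, its centre 77 mm and its top 135 mm above the table; grasp it by the upper rim from above, closing along its axis.
- hung_disc: black flap disc, brown flaps on its +x face: 115 mm diameter, 10 mm thick, 22 mm bore, 0.08 to 0.15 kg. Origin at its centre, mid-thickness; x is the disc's axis. It hangs loosely by its bore on the rod of hook_used, centre 28 to 50 mm from the stand's origin along the rod, its centre some 7 mm below the rod's centreline.
- hook_used: fixed stand, origin on the table under its post, z up: plywood foot 110 x 120 x 18 mm, post 24 x 30 mm and 155 mm high, level 8 mm steel rod, centreline 140 mm up, running along the stand's -x from 12 to 150 mm from the origin, then turning up 9 mm over 22 mm. The hook that already carries a disc, near its post; the outer rod is free.
- hook_bare: fixed stand, origin on the table under its post, z up: plywood foot 110 x 120 x 18 mm, post 24 x 30 mm and 155 mm high, level 8 mm steel rod, centreline 140 mm up, running along the stand's -x from 12 to 150 mm from the origin, then turning up 9 mm over 22 mm. The bare hook, to be left alone; may be on either side.
- hook_tip (a point): centre of the rounded end of hook_used's upturned tip: 172 mm from the stand's origin along the rod, 149 mm up, 8 mm thick, top at 153 mm
- cradle: fixed wooden cradle, 80 (x) x 116 (y) mm foot, 12 mm thick, two rails up to 42 mm above the table with a 13 mm wide slot between them along y; the disc stands in the slot with its axis along the cradle's x. Origin under its middle, on the table.
- chisel: chisel lying on the far side of the bench, 240 mm long; bystander. Origin near its middle, on the table.
- carving: half-carved piece of pale wood, 225 mm long, 45 mm high, lying towards the near right corner; bystander. Origin near its middle, underneath.
- wax_tin: closed plain steel can, 66 mm diameter, 70 mm high, on the far side; bystander. Origin under its middle.
- brush: bench brush lying flat near the left of the bench, low; bystander. Origin near its middle, underneath.
- screwdriver: screwdriver lying flat near the right of the bench, low; bystander. Origin near its middle, underneath.
- grinder: yellow and black angle grinder, about 290 mm long and 90 mm high, at the right end of the bench; bystander. Origin near its middle, underneath.
- pencil_pot: dark steel cup, 76 mm wide, 90 mm high, near the left side; bystander. Origin under its middle.
Not all that is in view belongs to the job. Leave any green or turquoise look-alike of the spare_disc alone.

How it is judged:
By the outcome, as a careful person would: the job done as asked, in the order asked, and still so for the second after the job is handed in, with the robot touching nothing.
It also fails if it takes over 48 s, if anything falls off the work surface, if the arm or the gripper's body presses on something with over 40 N, if the wrist force passes 120 N, or if a joint passes its speed limit or range.

### The arm

A 6-joint arm with a two-finger parallel gripper is mounted at the origin on the work surface. World frame = base frame: x ahead of the robot, y to its left, z up, the work surface at z = 0. Lengths are in mm, angles in rad, forces in N, time in s.
With the tool pointing down it reaches from about 275 to 725 mm from the base axis. Payload 5.6 kg.
Tool frame: the origin (TCP) lies midway between the tips of the shut fingers; the grasp point (between the pads) lies 19 mm behind it (bot.grip_point_offset is the distance from the TCP to the grasp point, in mm); z points along the fingers, y is the line along which they close (so a half turn about z gives the same grasp; the last joint's range is limited). The gripper opens to 85 mm and grips with 20 to 120 N. Pads are 22 mm wide; open, the fingers measure 114 mm over their backs; the gripper's body (76 mm by 85 mm) begins 54 mm behind the grasp point. The pads swing forward as they close: fully open they stand 13 mm farther back than shut.
Start: joints at [-0.967, 0.255, 0.108, 0, -1.424, -0.285], TCP at [172.404, -522.274, 231.283] pointing down, gripper open.
Joint ranges: [-2.95, 2.95], [-1.21, 1.97], [-1.09, 1.5], [-2.87, 1.71], [-2.94, -0.07], [-3.05, 3.05]. Speed limits (rad/s): [2.57, 2.57, 3.14, 3.14, 3.14, 3.14].

### API

Orientations are given as a unit quaternion [x, y, z, w].
In Python, from bench import bot gives the robot as it stands. The module is installed in compiled form; this text tells all that it offers.
- The arm moves only by the tool drive_tool, never from a script. Its argument "motion" is a list of rows, each an object of numbers: "wx", "wy", "wz": the turn, a rotation vector about the world's x, y, z in rad; "tx", "ty", "tz": the shift along the world's x, y, z in units of 25 mm (1.0 is 25 mm); "grip": the finger opening in mm, from 0 to 85.4. In form: [{"wx": .., "wy": .., "wz": .., "tx": .., "ty": .., "tz": .., "grip": ..}, ...]. A call has 1 to 20 rows; each row is the pose to reach, as a shift and turn from the pose commanded when the call began; what a row does not reach only later rows make up. A row lasts 1/8 s, in which the tool goes at most 62.5 mm and 10.7 degrees, less where a joint would pass 70% of its speed; a pose out of reach is approached as far as the arm can. A call with a gripper value outside its range is refused whole. The fingers move at their own pace and stop on an object; "newtons" is the grip in N (left out, the last holds). Time passes only in rows, so rows that repeat a pose let the fingers close. It gives the time, the measured TCP pose, the force, the opening and the grip force at its end, in the units of the state.
- bot.observe(): the state, without advancing time (a new reading comes with each control period).
- bot.capture(name): name is "scene" or "top"; returns a dict with "image" (420x560x3 uint8, red, green, blue), "fx", "fy", "cx", "cy" (pixels), "R" (3x3) and "t" (3): a world point X has camera coordinates R X + t. Camera axes: x right, y down, z forward; pixel columns grow to the right and rows downward; lengths in mm; the calibration is good to about 2 mm. A picture is of the moment at which its call begins. There is no depth.
- bot.hand_in(): hands the job in; it is judged then, once.
Trained networks look in a picture, given as the dict that the camera call returned (one of the last four; its "shot" number tells which), for a name from the list of things; names that differ only in an ending like _2 or _b are one class to them, and where a whole thing is asked for, a point or a joint stands for the part that bears it (a point fixed in the world has none). Each returns a list of dicts, best first, with "confidence" (0 to 1); they miss things now and then, are a little off and sometimes report something else, mostly with a low value. They report only what shows in the picture. A call takes as long as a camera call. They do not tell look-alikes from the thing itself.
- bot.search_frame(target, picture): "centre" ([x, y, z] in mm, in world coordinates, good to about 4 mm: the middle of the surface that is visible of it).
- bot.cut_out(target, picture): "pixels" (420x560 bool, what is visible of it).
The state is a dict: "t": time; "joint_positions": joint angles; "dq": joint speeds; "tau": joint torques, N m; "tool_pos": TCP position; "orientation": TCP orientation; "contact_force": force on the tool from outside, world axes, zero at the start; "torque": the same for the moment, N m; "gripper_width": finger opening in mm; "gripper_force": force on a finger pad.
Only numpy, scipy, OpenCV 4.12 (cv2) and the standard library are available. Lean on these libraries where they do the work, as an engineer would, in place of code of your own. Each camera call takes 0.05 s, during which the arm holds its last target. There are 200 camera calls.

## Working session

There is one attempt and no reset: what is moved stays moved. The work goes in short steps, Python scripts to look and compute and a tool call to move; the robot and the scene stay as the last step left them, time stands still between calls to the robot, and variables do not carry over. Pictures are saved under pics/ and viewed, at most 10 in all, crops included, and the job is handed in when it is done.

Besides the shell and the picture viewer there is one more tool, called after "Call:" by a JSON object that holds its "fn" and its "kwargs", one argument or row to a line. drive_tool: Moves the arm, as the interface text tells. Its arguments: {"type":"object","properties":{"motion":{"type":"array","items":{"type":"object","properties":{"wx":{"type":"number"},"wy":{"type":"number"},"wz":{"type":"number"},"tx":{"type":"number"},"ty":{"type":"number"},"tz":{"type":"number"},"grip":{"type":"number"}}}},"newtons":{"type":"number"}},"required":["motion"]}

```bash
mkdir -p pics
cat > h.py <<'E'
from bench import bot
import numpy as np, cv2
def shot(n,f=None):
    p=bot.capture(n)
    if f: cv2.imwrite('pics/'+f,p['image'][:,:,::-1])
    return p
def proj(p,X):
    c=np.asarray(p['R'])@np.asarray(X,float)+np.asarray(p['t']).ravel()
    return np.array([p['fx']*c[0]/c[2]+p['cx'],p['fy']*c[1]/c[2]+p['cy']])
E
python3 - <<'E'
from h import *
for n in ('scene','top'):
    p=shot(n,n+'0.png')
    print(n,np.round(p['R'],3).tolist(),np.round(p['t'],0).tolist(),p['fx'])
    for k in ('spare_disc','hung_disc','hook_used','hook_bare','cradle','hook_tip'):
        for d in bot.search_frame(k,p)[:3]:
            print(k,np.round(d['centre']),round(d['confidence'],2),np.round(proj(p,d['centre'])))
print(bot.observe())
E
```

```text
scene [[-0.768, 0.64, -0.015], [0.464, 0.54, -0.703], [-0.442, -0.547, -0.711]] [477.0, -149.0, 1804.0] 488.29974577721106
spare_disc [660. 106.  72.] 0.95 [292. 268.]
spare_disc [663. -92.  62.] 0.73 [249. 232.]
spare_disc [540. -12.  89.] 0.64 [296. 221.]
hung_disc [ 583. -271.  153.] 0.56 [234. 170.]
hook_used [ 625. -278.   16.] 0.97 [226. 205.]
hook_bare [629. 268.  14.] 0.86 [338. 310.]
cradle [556.  -6.  17.] 0.92 [293. 240.]
hook_tip [ 620. -271.   16.] 0.88 [228. 205.]
top [[0.01, -1.0, 0.024], [-0.998, -0.011, -0.068], [0.069, -0.023, -0.997]] [-96.0, 550.0, 1394.0] 386.1186107237021
spare_disc [665. -93.  90.] 0.7 [288. 174.]
spare_disc [ 496. -598.   66.] 0.56 [429. 224.]
spare_disc [647.  97. 100.] 0.46 [234. 178.]
hung_disc [ 577. -278.  171.] 0.53 [345. 198.]
hung_disc [414. 234.  24.] 0.53 [197. 245.]
hook_used [ 613. -280.   19.] 0.6 [338. 192.]
hook_bare [612. 249.  20.] 0.82 [194. 190.]
cradle [527. -20.  15.] 0.86 [268. 214.]
hook_tip [ 610. -277.   21.] 0.82 [338. 192.]
hook_tip [ 581. -282.  170.] 0.59 [346. 196.]
{'t': 0.7, 'joint_positions': array([-9.67392555e-01,  2.55102670e-01,  1.08169219e-01, -4.41763383e-05,
       -1.42391409e+00, -2.84610525e-01]), 'dq': array([ 0.00183294, -0.00030475, -0.00027139, -0.00028104,  0.0011011 ,
       -0.00036885]), 'tau': array([ 4.71602816e-04, -3.86294067e+01,  2.38034874e+01,  5.36719456e+00,
       -4.87198668e-04,  2.68073649e-05]), 'tool_pos': array([ 172.41068579, -522.24774292,  231.26279187]), 'orientation': array([-1.58719316e-01,  9.87323745e-01,  3.25081351e-05,  8.73274981e-06]), 'contact_force': array([0.18685084, 0.29641672, 0.07926206]), 'torque': array([-0.0355834 ,  0.04049084,  0.02243547]), 'gripper_force': 0.0, 'gripper_width': 85.21414420848788}
```

Run:
```python
import cv2
a=cv2.imread('pics/scene0.png')[120:360,130:430];cv2.imwrite('pics/s1.png',cv2.resize(a,None,fx=2.5,fy=2.5,interpolation=2))
a=cv2.imread('pics/top0.png')[130:300,170:450];cv2.imwrite('pics/t1.png',cv2.resize(a,None,fx=2.8,fy=2.8,interpolation=2))
```

```text
(no output)
```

View pics/s1.png

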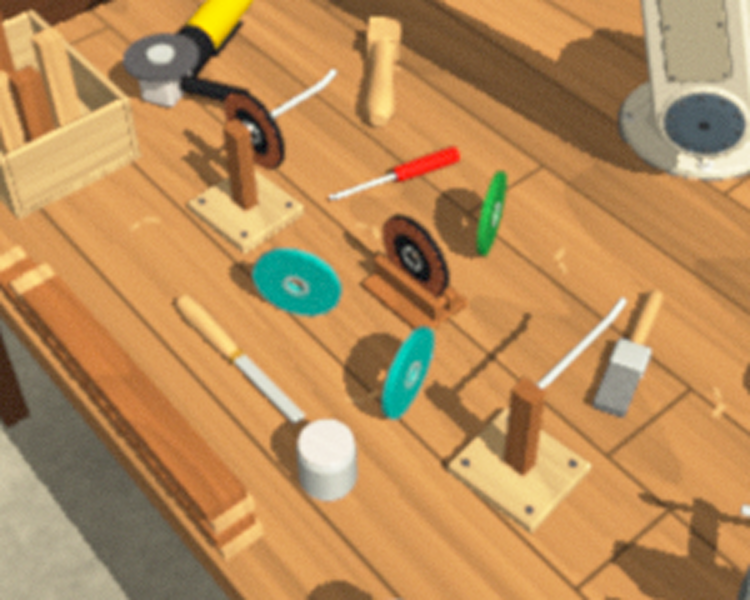

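View pics/t1.png

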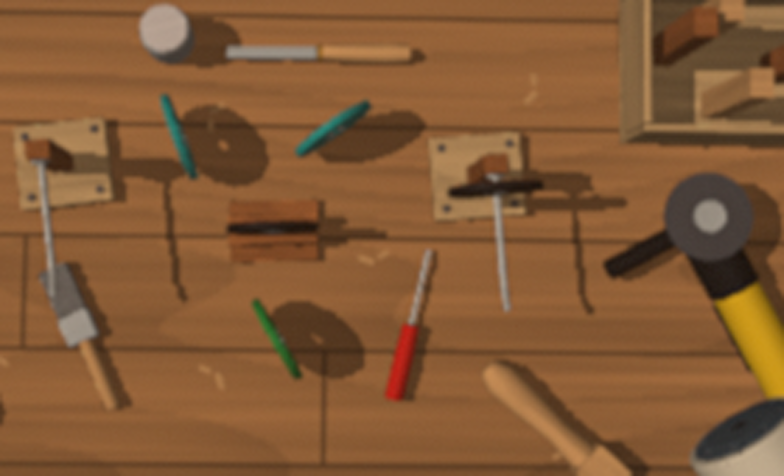

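```bash
cat >> h.py <<'E'
from scipy.optimize import minimize
def box(x0,x1,y0,y1,z0,z1): return np.array([[x,y,z] for x in(x0,x1) for y in(y0,y1) for z in(z0,z1)],float)
def cyl(x0,x1,r,zc,zmin=-1e9,z1=None):
    a=np.linspace(0,2*np.pi,72); z1=zc if z1 is None else z1
    P=np.vstack([np.c_[0*a+x0,r*np.cos(a),zc+r*np.sin(a)],np.c_[0*a+x1,r*np.cos(a),z1+r*np.sin(a)]])
    P[:,2]=np.maximum(P[:,2],zmin); return P
DISC=[cyl(-5,5,57.5,77,40)]
HOOK=[box(-55,55,-60,60,0,18),box(-12,12,-15,15,0,155),cyl(-12,-150,4,140),cyl(-150,-172,4,140,z1=149)]
S=4
def ras(p,parts,q):
    im=np.zeros((420*S,560*S),np.uint8);c,s=np.cos(q[2]),np.sin(q[2])
    for P in parts:
        W=np.c_[q[0]+c*P[:,0]-s*P[:,1],q[1]+s*P[:,0]+c*P[:,1],P[:,2]]
        uv=np.array([proj(p,w) for w in W])
        cv2.fillConvexPoly(im,cv2.convexHull(((uv+.5)*S-.5).round().astype(np.int32)),255)
    return cv2.resize(im,(560,420),interpolation=cv2.INTER_AREA)/255.
def fit(views,parts,q0):
    def cost(q):
        q=[q[0],q[1],q[2]/100]; return sum(1-(np.minimum(r,m)*w).sum()/(np.maximum(r,m)*w).sum() for p,m,w in views for r in [ras(p,parts,q)])
    x0=np.array([q0[0],q0[1],q0[2]*100])
    sx=x0+np.array([[0,0,0],[12,0,0],[0,12,0],[0,0,12]])
    r=minimize(cost,x0,method='Nelder-Mead',options=dict(initial_simplex=sx,xatol=.1,fatol=1e-4,maxiter=200))
    return [r.x[0],r.x[1],r.x[2]/100],r.fun
def best(k,p,uv):
    c=[d['pixels'] for d in bot.cut_out(k,p)]
    c=[m for m in c if m.sum()>20]
    return min(c,key=lambda m:np.hypot(*(np.argwhere(m).mean(0)[::-1]-uv)))
E
cat > m.py <<'E'
from h import *
P={n:shot(n) for n in('scene','top')}
uvD={'scene':(296,221),'top':(267,211)};uvH={'scene':(234,185),'top':(343,198)};uvB={'scene':(234,170),'top':(347,196)}
V=[];H=[];vis=[]
for n,p in P.items():
    m=best('spare_disc',p,uvD[n]);V.append((p,m.astype(float),np.ones(m.shape)));print(n,m.sum(),np.argwhere(m).mean(0)[::-1])
    h=best('hook_used',p,uvH[n]);b=best('hung_disc',p,uvB[n]);print(h.sum(),np.argwhere(h).mean(0)[::-1],b.sum(),np.argwhere(b).mean(0)[::-1])
    w=1-cv2.dilate(b.astype(np.uint8),np.ones((3,3))).astype(float);H.append((p,h.astype(float),w))
d=fit(V,DISC,[535,-15,0]);print('disc',d)
for v in V: print('  single',fit([v],DISC,d[0]))
k=fit(H,HOOK,[620,-280,0.0]);print('hook',k)
for v in H: print('  single',fit([v],HOOK,k[0]))
for (p,m,_),(_,h,_),n in zip(V,H,P):
    im=p['image'][:,:,::-1].copy();im=cv2.resize(im,None,fx=4,fy=4,interpolation=2)
    for r,c in((ras(p,DISC,d[0]),(255,255,0)),(ras(p,HOOK,k[0]),(0,255,0)),(h,(255,0,255))):
        R=(cv2.resize(r,None,fx=4,fy=4)>.5).astype(np.uint8);cv2.drawContours(im,cv2.findContours(R,0,2)[0],-1,c,1)
    x,y=(200,140) if n=='scene' else (230,160)
    vis.append(im[y*4:y*4+4*120,x*4:x*4+4*(130)][:, :400 if n=='scene' else 520])
cv2.imwrite('pics/fit.png',cv2.resize(np.hstack(vis),(800,int(480*800/920))))
E
python3 m.py
```

```text
scene 560 [296.11785714 220.99642857]
1199 [228.45454545 195.9266055 ] 394 [232.45685279 170.15482234]
top 130 [266.19230769 210.07692308]
940 [339.71382979 194.69148936] 160 [345.25    196.54375]
disc ([np.float64(538.108414826916), np.float64(-16.532108199505544), np.float64(0.022949742062969278)], np.float64(0.24412688166589136))
  single ([np.float64(536.2827579235795), np.float64(-17.49259726879201), np.float64(0.004653804241781261)], np.float64(0.04440399739002032))
  single ([np.float64(538.3087720735191), np.float64(-20.77553605526517), np.float64(0.024582277138346993)], np.float64(0.17297338287707575))
hook ([np.float64(611.5168326768235), np.float64(-285.9873848734077), np.float64(0.08381252104658472)], np.float64(0.15221342732438037))
  single ([np.float64(609.757416755637), np.float64(-287.69911474347657), np.float64(0.0750230042084622)], np.float64(0.052681943452076996))
  single ([np.float64(612.5002594733746), np.float64(-285.3507797223735), np.float64(0.08680916783638082)], np.float64(0.07972841817015885))
```

View pics/fit.png

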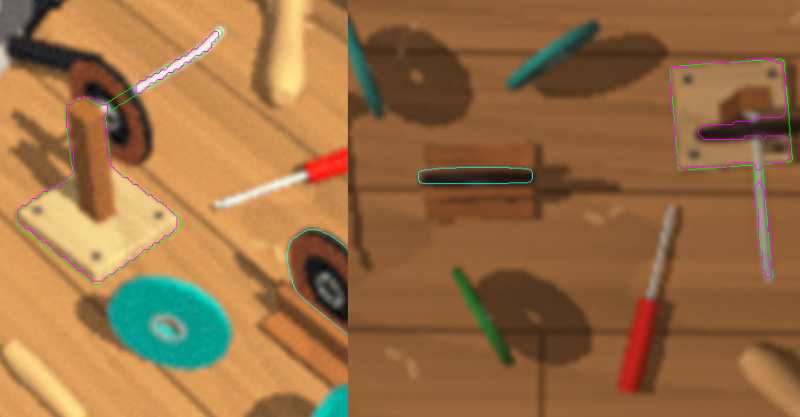

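The cradle disc sits near (537, -18) with its axis along x. hook_used is on the right at (611, -286), yaw 0.084, and the fitted outlines match the pictures well. Next I move above the disc.

Call:
{"fn": "drive_tool", "kwargs": {
  "motion": [
    {"tx": 14.6,"ty": 20.17,"tz": -0.8,"wz": 1.262,"grip": 50},
    {"tx": 14.6,"ty": 20.17,"tz": -0.8,"wz": 1.262,"grip": 50},
    {"tx": 14.6,"ty": 20.17,"tz": -0.8,"wz": 1.262,"grip": 50},
    {"tx": 14.6,"ty": 20.17,"tz": -0.8,"wz": 1.262,"grip": 50},
    {"tx": 14.6,"ty": 20.17,"tz": -0.8,"wz": 1.262,"grip": 50},
    {"tx": 14.6,"ty": 20.17,"tz": -0.8,"wz": 1.262,"grip": 50},
    {"tx": 14.6,"ty": 20.17,"tz": -0.8,"wz": 1.262,"grip": 50},
    {"tx": 14.6,"ty": 20.17,"tz": -0.8,"wz": 1.262,"grip": 50},
    {"tx": 14.6,"ty": 20.17,"tz": -0.8,"wz": 1.262,"grip": 50},
    {"tx": 14.6,"ty": 20.17,"tz": -0.8,"wz": 1.262,"grip": 50},
    {"tx": 14.6,"ty": 20.17,"tz": -0.8,"wz": 1.262,"grip": 50},
    {"tx": 14.6,"ty": 20.17,"tz": -0.8,"wz": 1.262,"grip": 50},
    {"tx": 14.6,"ty": 20.17,"tz": -0.8,"wz": 1.262,"grip": 50},
    {"tx": 14.6,"ty": 20.17,"tz": -0.8,"wz": 1.262,"grip": 50},
    {"tx": 14.6,"ty": 20.17,"tz": -0.8,"wz": 1.262,"grip": 50},
    {"tx": 14.6,"ty": 20.17,"tz": -0.8,"wz": 1.262,"grip": 50}
  ]
}}

```text
validation failed for argument at $.mo...
```

Call:
{"fn": "drive_tool", "kwargs": {
  "motion": [
    {"wx": 0,"wy": 0,"wz": 0.15,"tx": 1.4,"ty": 2.0,"tz": -0.1,"grip": 50}
  ]
}}

```text
t: 1.23
tool_pos: [206.6, -473.5, 227.9]
orientation: [-0.232, 0.973, 0.0, -0.001]
contact_force: [1.6, -0.5, 0.2]
gripper_width: 69.6
gripper_force: 0.0
```

Call:
{"fn": "drive_tool", "kwargs": {
  "motion": [
    {"wx": 0,"wy": 0,"wz": 0.15,"tx": 1.5,"ty": 2.0,"tz": -0.1,"grip": 50},
    {"wx": 0,"wy": 0,"wz": 0.3,"tx": 2.9,"ty": 4.0,"tz": -0.2,"grip": 50},
    {"wx": 0,"wy": 0,"wz": 0.45,"tx": 4.4,"ty": 6.0,"tz": -0.3,"grip": 50},
    {"wx": 0,"wy": 0,"wz": 0.6,"tx": 5.8,"ty": 8.0,"tz": -0.4,"grip": 50},
    {"wx": 0,"wy": 0,"wz": 0.75,"tx": 7.3,"ty": 10.0,"tz": -0.5,"grip": 50},
    {"wx": 0,"wy": 0,"wz": 0.9,"tx": 8.7,"ty": 12.0,"tz": -0.6,"grip": 50},
    {"wx": 0,"wy": 0,"wz": 1.0,"tx": 10.2,"ty": 14.0,"tz": -0.7,"grip": 50},
    {"wx": 0,"wy": 0,"wz": 1.11,"tx": 11.6,"ty": 16.0,"tz": -0.75,"grip": 50},
    {"wx": 0,"wy": 0,"wz": 1.11,"tx": 13.2,"ty": 18.2,"tz": -0.75,"grip": 50},
    {"wx": 0,"wy": 0,"wz": 1.11,"tx": 13.2,"ty": 18.2,"tz": -0.75,"grip": 50},
    {"wx": 0,"wy": 0,"wz": 1.11,"tx": 13.2,"ty": 18.2,"tz": -0.75,"grip": 50}
  ]
}}

```text
t: 2.6
tool_pos: [537.4, -17.1, 209.8]
orientation: [0.71, -0.704, -0.0, 0.0]
contact_force: [0.1, -0.4, -0.2]
gripper_width: 50.0
gripper_force: 0.0
```

Call:
{"fn": "drive_tool", "kwargs": {
  "motion": [
    {"wx": 0,"wy": 0,"wz": 0,"tx": 0,"ty": 0,"tz": -1.2,"grip": 50},
    {"wx": 0,"wy": 0,"wz": 0,"tx": 0,"ty": 0,"tz": -2.4,"grip": 50},
    {"wx": 0,"wy": 0,"wz": 0,"tx": 0,"ty": 0,"tz": -3.4,"grip": 50},
    {"wx": 0,"wy": 0,"wz": 0,"tx": 0,"ty": -0.03,"tz": -4.0,"grip": 50},
    {"wx": 0,"wy": 0,"wz": 0,"tx": 0,"ty": -0.03,"tz": -4.36,"grip": 40},
    {"wx": 0,"wy": 0,"wz": 0,"tx": 0,"ty": -0.03,"tz": -4.36,"grip": 20},
    {"wx": 0,"wy": 0,"wz": 0,"tx": 0,"ty": -0.03,"tz": -4.36,"grip": 5},
    {"wx": 0,"wy": 0,"wz": 0,"tx": 0,"ty": -0.03,"tz": -4.36,"grip": 5},
    {"wx": 0,"wy": 0,"wz": 0,"tx": 0,"ty": -0.03,"tz": -4.36,"grip": 5},
    {"wx": 0,"wy": 0,"wz": 0,"tx": 0,"ty": -0.03,"tz": -4.36,"grip": 5}
  ],
  "newtons": 40
}}

```text
t: 3.85
tool_pos: [537.7, -18.1, 101.9]
orientation: [0.71, -0.704, 0.0, -0.0]
contact_force: [-2.6, -0.1, 5.3]
gripper_width: 9.6
gripper_force: 41.1
```

Call:
{"fn": "drive_tool", "kwargs": {
  "motion": [
    {"wx": 0,"wy": 0,"wz": 0,"tx": 0,"ty": 0,"tz": 0.5,"grip": 5},
    {"wx": 0,"wy": 0,"wz": 0,"tx": 0,"ty": 0,"tz": 1.2,"grip": 5},
    {"wx": 0,"wy": 0,"wz": 0,"tx": 0,"ty": 0,"tz": 2.2,"grip": 5},
    {"wx": 0,"wy": 0,"wz": 0,"tx": 0,"ty": 0,"tz": 3.2,"grip": 5},
    {"wx": 0,"wy": 0,"wz": 0,"tx": 0,"ty": 0,"tz": 4.0,"grip": 5},
    {"wx": 0,"wy": 0,"wz": 0,"tx": 0,"ty": 0,"tz": 4.2,"grip": 5}
  ]
}}

```text
t: 4.6
tool_pos: [538.3, -17.8, 207.7]
orientation: [0.71, -0.704, 0.001, -0.001]
contact_force: [-0.6, 0.3, -1.8]
gripper_width: 9.4
gripper_force: 40.2
```

Call:
{"fn": "drive_tool", "kwargs": {
  "motion": [
    {"wx": 0,"wy": 0,"wz": 0,"tx": -1.0,"ty": -1.2,"tz": 0,"grip": 5},
    {"wx": 0,"wy": 0,"wz": 0,"tx": -2.2,"ty": -2.8,"tz": 0,"grip": 5},
    {"wx": 0,"wy": 0,"wz": 0.03,"tx": -3.5,"ty": -4.4,"tz": 0,"grip": 5},
    {"wx": 0,"wy": 0,"wz": 0.07,"tx": -4.8,"ty": -6.0,"tz": 0,"grip": 5},
    {"wx": 0,"wy": 0,"wz": 0.07,"tx": -5.8,"ty": -7.6,"tz": 0,"grip": 5},
    {"wx": 0,"wy": 0,"wz": 0.07,"tx": -5.8,"ty": -9.2,"tz": 0,"grip": 5},
    {"wx": 0,"wy": 0,"wz": 0.07,"tx": -5.8,"ty": -10.6,"tz": 0,"grip": 5},
    {"wx": 0,"wy": 0,"wz": 0.07,"tx": -5.8,"ty": -11.4,"tz": 0,"grip": 5},
    {"wx": 0,"wy": 0,"wz": 0.07,"tx": -5.8,"ty": -11.4,"tz": 0,"grip": 5},
    {"wx": 0,"wy": 0,"wz": 0.07,"tx": -5.8,"ty": -11.4,"tz": 0,"grip": 5}
  ]
}}

```text
t: 5.85
tool_pos: [392.2, -302.5, 205.6]
orientation: [0.734, -0.679, -0.0, -0.0]
contact_force: [0.3, 0.7, -1.3]
gripper_width: 9.6
gripper_force: 40.1
```

```bash
cat > v.py <<'E'
from h import *
import sys
name=sys.argv[1];o=bot.observe();t=o['tool_pos'];print(t)
D=[cyl(-5,5,57.5,t[2]-24.9)]; B=[cyl(-5,5,11,t[2]-24.9)]
q=[t[0],t[1],0.08];K=[611,-286.5,0.082]
vis=[]
for n in('scene','top'):
    p=shot(n);im=cv2.resize(p['image'][:,:,::-1],None,fx=6,fy=6,interpolation=2)
    for P_,Q,c in((D,q,(255,255,0)),(B,q,(255,255,0)),(HOOK,K,(0,255,0))):
        R=(cv2.resize(ras(p,P_,Q),None,fx=6,fy=6)>.5).astype(np.uint8);cv2.drawContours(im,cv2.findContours(R,0,2)[0],-1,c,1)
    for m in bot.cut_out('spare_disc',p):
        M=m['pixels']; uv=np.argwhere(M).mean(0)[::-1]; print(n,M.sum(),uv,round(m['confidence'],2), ras(p,D,q).sum(), (np.argwhere(ras(p,D,q)>.5)).mean(0)[::-1])
    u,v=proj(p,[t[0]+50,t[1],150]).astype(int);u=max(u,34);v=max(v,50)
    vis.append(im[(v-45)*6:(v+45)*6,(u-33)*6:(u+33)*6])
cv2.imwrite('pics/'+name,np.hstack(vis))
E
python3 v.py a.png
```

```text
[ 392.21446348 -302.48798643  205.56291694]
scene 694 [248.16714697 232.25648415] 0.97 585.9607843137255 [272.89267462 135.00170358]
scene 451 [292.71175166 268.50776053] 0.79 585.9607843137255 [272.89267462 135.00170358]
scene 454 [273.10132159 136.01762115] 0.6 585.9607843137255 [272.89267462 135.00170358]
scene 216 [325.65740741 205.61574074] 0.48 585.9607843137255 [272.89267462 135.00170358]
scene 425 [222.68235294 260.22352941] 0.36 585.9607843137255 [272.89267462 135.00170358]
top 122 [268.3442623  250.80327869] 0.68 191.28627450980392 [353.38297872 254.4787234 ]
top 191 [288.46073298 174.88481675] 0.53 191.28627450980392 [353.38297872 254.4787234 ]
top 80 [233.5625 178.9875] 0.53 191.28627450980392 [353.38297872 254.4787234 ]
top 346 [283.81213873 148.08381503] 0.21 191.28627450980392 [353.38297872 254.4787234 ]
```

View pics/a.png

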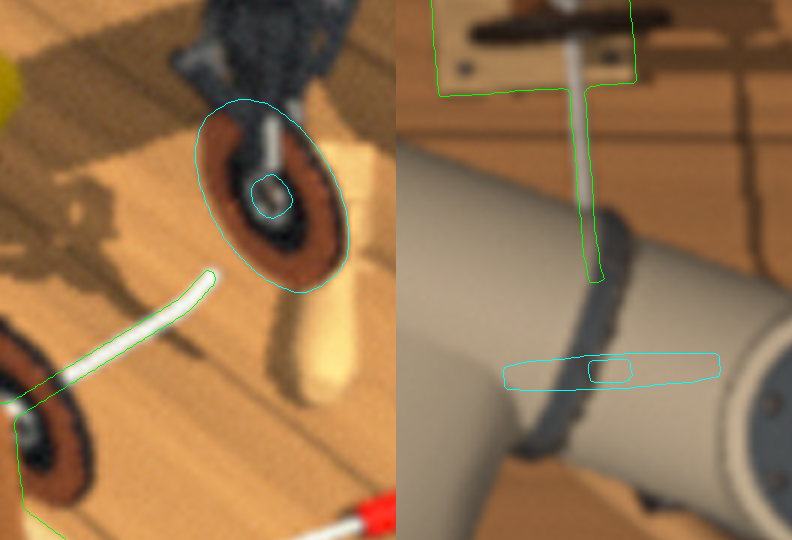

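The held disc's outline and bore match the prediction, and the rod outline agrees as well. I lower to tip height and start threading.

Call:
{"fn": "drive_tool", "kwargs": {
  "motion": [
    {"wx": 0,"wy": 0,"wz": 0,"tx": 0,"ty": 0,"tz": -0.6,"grip": 5},
    {"wx": 0,"wy": 0,"wz": 0,"tx": 0,"ty": 0,"tz": -1.2,"grip": 5},
    {"wx": 0,"wy": 0,"wz": 0,"tx": 0.3,"ty": 0.02,"tz": -1.26,"grip": 5},
    {"wx": 0,"wy": 0,"wz": 0,"tx": 0.7,"ty": 0.05,"tz": -1.26,"grip": 5},
    {"wx": 0,"wy": 0,"wz": 0,"tx": 1.1,"ty": 0.08,"tz": -1.26,"grip": 5},
    {"wx": 0,"wy": 0,"wz": 0,"tx": 1.5,"ty": 0.11,"tz": -1.26,"grip": 5},
    {"wx": 0,"wy": 0,"wz": 0,"tx": 1.5,"ty": 0.11,"tz": -1.26,"grip": 5},
    {"wx": 0,"wy": 0,"wz": 0,"tx": 1.5,"ty": 0.11,"tz": -1.26,"grip": 5}
  ]
}}

```text
t: 7.05
tool_pos: [429.8, -300.2, 174.5]
orientation: [0.734, -0.679, -0.0, 0.0]
contact_force: [0.5, 0.2, -1.2]
gripper_width: 9.3
gripper_force: 40.1
```

```bash
python3 v.py b.png | head -1
```

```text
[ 429.84715142 -300.21947899  174.51406505]
```

View pics/b.png

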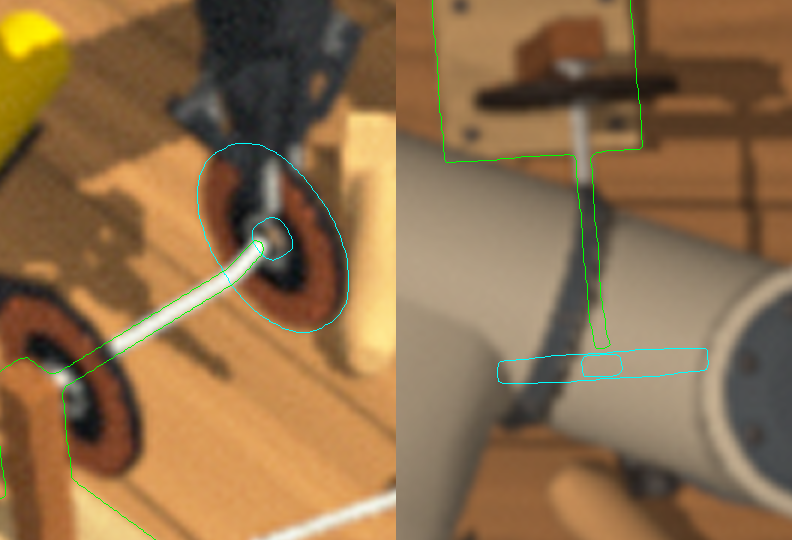

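Call:
{"fn": "drive_tool", "kwargs": {
  "motion": [
    {"wx": 0,"wy": 0,"wz": 0,"tx": 0.15,"ty": 0.01,"tz": 0,"grip": 5},
    {"wx": 0,"wy": 0,"wz": 0,"tx": 0.3,"ty": 0.02,"tz": 0,"grip": 5},
    {"wx": 0,"wy": 0,"wz": 0,"tx": 0.45,"ty": 0.04,"tz": -0.02,"grip": 5},
    {"wx": 0,"wy": 0,"wz": 0,"tx": 0.6,"ty": 0.05,"tz": -0.08,"grip": 5},
    {"wx": 0,"wy": 0,"wz": 0,"tx": 0.75,"ty": 0.06,"tz": -0.13,"grip": 5},
    {"wx": 0,"wy": 0,"wz": 0,"tx": 0.75,"ty": 0.06,"tz": -0.13,"grip": 5}
  ]
}}

```text
t: 8.0
tool_pos: [448.8, -298.7, 171.0]
orientation: [0.734, -0.679, -0.0, 0.0]
contact_force: [-0.2, 0.8, -1.3]
gripper_width: 9.4
gripper_force: 40.1
```

Call:
{"fn": "drive_tool", "kwargs": {
  "motion": [
    {"wx": 0,"wy": 0,"wz": 0,"tx": 0.15,"ty": 0.01,"tz": -0.06,"grip": 5},
    {"wx": 0,"wy": 0,"wz": 0,"tx": 0.3,"ty": 0.02,"tz": -0.12,"grip": 5},
    {"wx": 0,"wy": 0,"wz": 0,"tx": 0.5,"ty": 0.04,"tz": -0.2,"grip": 5},
    {"wx": 0,"wy": 0,"wz": 0,"tx": 0.8,"ty": 0.06,"tz": -0.2,"grip": 5},
    {"wx": 0,"wy": 0,"wz": 0,"tx": 1.2,"ty": 0.1,"tz": -0.2,"grip": 5},
    {"wx": 0,"wy": 0,"wz": 0,"tx": 1.6,"ty": 0.13,"tz": -0.2,"grip": 5},
    {"wx": 0,"wy": 0,"wz": 0,"tx": 2.0,"ty": 0.16,"tz": -0.2,"grip": 5},
    {"wx": 0,"wy": 0,"wz": 0,"tx": 2.0,"ty": 0.16,"tz": -0.2,"grip": 5},
    {"wx": 0,"wy": 0,"wz": 0,"tx": 2.0,"ty": 0.16,"tz": -0.2,"grip": 5}
  ]
}}

```text
t: 9.12
tool_pos: [498.5, -294.7, 166.2]
orientation: [0.734, -0.679, -0.0, 0.0]
contact_force: [-0.2, 0.6, -1.5]
gripper_width: 9.5
gripper_force: 40.1
```

```bash
python3 v.py c.png | head -1
```

```text
[ 498.52434676 -294.72850831  166.19806357]
```

View pics/c.png

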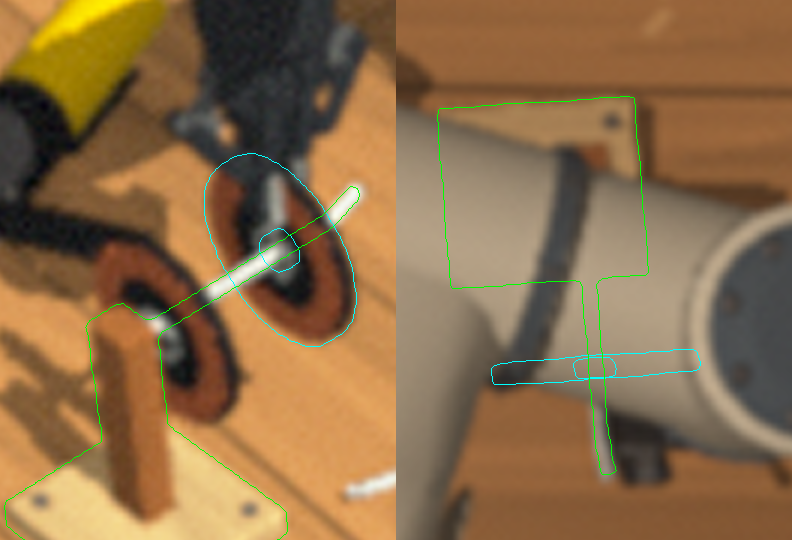

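The disc is threaded: the rod passes through the bore near (280, 250) and the tip shows beyond it. I lower until the bore rests on the rod.

Call:
{"fn": "drive_tool", "kwargs": {
  "motion": [
    {"wx": 0,"wy": 0,"wz": 0,"tx": 0,"ty": 0,"tz": -0.1,"grip": 5},
    {"wx": 0,"wy": 0,"wz": 0,"tx": 0,"ty": 0,"tz": -0.16,"grip": 5},
    {"wx": 0,"wy": 0,"wz": 0,"tx": 0,"ty": 0,"tz": -0.22,"grip": 5},
    {"wx": 0,"wy": 0,"wz": 0,"tx": 0,"ty": 0,"tz": -0.26,"grip": 5},
    {"wx": 0,"wy": 0,"wz": 0,"tx": 0,"ty": 0,"tz": -0.26,"grip": 5}
  ]
}}

```text
t: 9.95
tool_pos: [498.6, -294.8, 159.7]
orientation: [0.734, -0.679, -0.0, 0.0]
contact_force: [0.2, -0.5, -1.8]
gripper_width: 9.1
gripper_force: 40.1
```

Call:
{"fn": "drive_tool", "kwargs": {
  "motion": [
    {"wx": 0,"wy": 0,"wz": 0,"tx": 0,"ty": 0,"tz": -0.04,"grip": 5},
    {"wx": 0,"wy": 0,"wz": 0,"tx": 0,"ty": 0,"tz": -0.06,"grip": 5},
    {"wx": 0,"wy": 0,"wz": 0,"tx": 0,"ty": 0,"tz": -0.06,"grip": 5}
  ]
}}

```text
t: 10.32
tool_pos: [498.6, -294.8, 158.2]
orientation: [0.734, -0.679, -0.0, 0.0]
contact_force: [1.0, -0.4, -1.7]
gripper_width: 9.9
gripper_force: 40.1
```

Call:
{"fn": "drive_tool", "kwargs": {
  "motion": [
    {"wx": 0,"wy": 0,"wz": 0,"tx": 0,"ty": 0,"tz": -0.04,"grip": 5},
    {"wx": 0,"wy": 0,"wz": 0,"tx": 0,"ty": 0,"tz": -0.06,"grip": 5},
    {"wx": 0,"wy": 0,"wz": 0,"tx": 0,"ty": 0,"tz": -0.06,"grip": 5}
  ]
}}

```text
t: 10.7
tool_pos: [498.8, -294.9, 157.5]
orientation: [0.734, -0.679, 0.0, -0.0]
contact_force: [-1.7, 1.2, 5.0]
gripper_width: 9.1
gripper_force: 40.9
```

Call:
{"fn": "drive_tool", "kwargs": {
  "motion": [
    {"wx": 0,"wy": 0,"wz": 0,"tx": 0,"ty": 0,"tz": 0.03,"grip": 5},
    {"wx": 0,"wy": 0,"wz": 0,"tx": 0,"ty": 0,"tz": 0.03,"grip": 11},
    {"wx": 0,"wy": 0,"wz": 0,"tx": 0,"ty": 0,"tz": 0.03,"grip": 14},
    {"wx": 0,"wy": 0,"wz": 0,"tx": 0,"ty": 0,"tz": 0.03,"grip": 18},
    {"wx": 0,"wy": 0,"wz": 0,"tx": 0,"ty": 0,"tz": 0.03,"grip": 24},
    {"wx": 0,"wy": 0,"wz": 0,"tx": 0,"ty": 0,"tz": 0.03,"grip": 34},
    {"wx": 0,"wy": 0,"wz": 0,"tx": 0,"ty": 0,"tz": 0.03,"grip": 34},
    {"wx": 0,"wy": 0,"wz": 0,"tx": 0,"ty": 0,"tz": 0.03,"grip": 34},
    {"wx": 0,"wy": 0,"wz": 0,"tx": 0,"ty": 0,"tz": 0.5,"grip": 34},
    {"wx": 0,"wy": 0,"wz": 0,"tx": 0,"ty": 0,"tz": 1.2,"grip": 34},
    {"wx": 0,"wy": 0,"wz": 0,"tx": 0,"ty": 0,"tz": 2.2,"grip": 34},
    {"wx": 0,"wy": 0,"wz": 0,"tx": 0,"ty": 0,"tz": 3.5,"grip": 34},
    {"wx": 0,"wy": 0,"wz": 0,"tx": 0,"ty": 0,"tz": 4.5,"grip": 34},
    {"wx": 0,"wy": 0,"wz": 0,"tx": -2,"ty": 2,"tz": 4.5,"grip": 34},
    {"wx": 0,"wy": 0,"wz": 0,"tx": -3,"ty": 4,"tz": 4.5,"grip": 34},
    {"wx": 0,"wy": 0,"wz": 0,"tx": -3,"ty": 6,"tz": 4.5,"grip": 34},
    {"wx": 0,"wy": 0,"wz": 0,"tx": -3,"ty": 6,"tz": 4.5,"grip": 34}
  ]
}}

```text
t: 12.82
tool_pos: [423.6, -142.5, 271.0]
orientation: [0.736, -0.677, 0.001, -0.001]
contact_force: [1.0, -0.3, 0.1]
gripper_width: 34.1
gripper_force: 0.0
```

Run:
```python
from h import *
vis=[]
for n,u,v in(('scene',240,175),('top',345,205)):
    p=shot(n);im=cv2.resize(p['image'][:,:,::-1],None,fx=6,fy=6,interpolation=2);vis.append(im[(v-45)*6:(v+45)*6,(u-33)*6:(u+33)*6])
cv2.imwrite('pics/d.png',np.hstack(vis))
```

```text
(no output)
```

View pics/d.png

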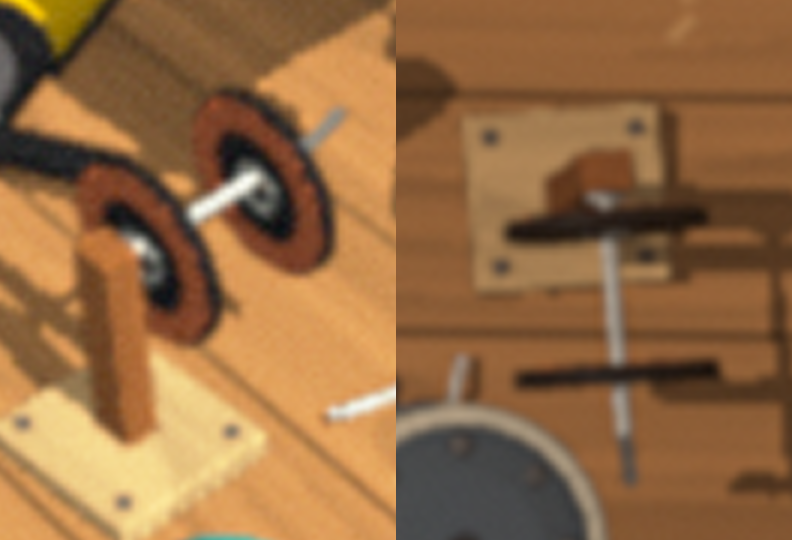

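Both discs hang on the rod of hook_used. The spare is inside the upturned tip and the first disc is still by the post. I wait briefly for it to settle, then hand in.

Call:
{"fn": "drive_tool", "kwargs": {
  "motion": [
    {"wx": 0,"wy": 0,"wz": 0,"tx": 0,"ty": 0,"tz": 0,"grip": 34},
    {"wx": 0,"wy": 0,"wz": 0,"tx": 0,"ty": 0,"tz": 0,"grip": 34},
    {"wx": 0,"wy": 0,"wz": 0,"tx": 0,"ty": 0,"tz": 0,"grip": 34},
    {"wx": 0,"wy": 0,"wz": 0,"tx": 0,"ty": 0,"tz": 0,"grip": 34},
    {"wx": 0,"wy": 0,"wz": 0,"tx": 0,"ty": 0,"tz": 0,"grip": 34},
    {"wx": 0,"wy": 0,"wz": 0,"tx": 0,"ty": 0,"tz": 0,"grip": 34},
    {"wx": 0,"wy": 0,"wz": 0,"tx": 0,"ty": 0,"tz": 0,"grip": 34},
    {"wx": 0,"wy": 0,"wz": 0,"tx": 0,"ty": 0,"tz": 0,"grip": 34}
  ]
}}

```text
t: 13.92
tool_pos: [423.7, -144.7, 269.3]
orientation: [0.734, -0.679, 0.0, 0.0]
contact_force: [-1.2, -0.0, -1.2]
gripper_width: 34.1
gripper_force: 0.0
```

```bash
python3 -c "
from bench import bot
print(bot.hand_in())"
```

```text
the job is handed in; nothing more can be done
None
```

The spare flap disc now hangs by its bore on the hook that already held a disc, inside the upturned tip, with the first disc still in place; I handed the job in at about 14 s, and no verdict came back.

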